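# Seat the walnut cup on the press-to-run mill and hold it down

## Robot

A 7-joint arm with a two-finger parallel gripper is mounted at the origin on the work surface. World frame = base frame: x ahead of the robot, y to its left, z up, the work surface at z = 0. Lengths are in m, angles in rad, forces in N, time in s.
With the tool pointing down it reaches from about 0.4 to 0.9 m from the base axis. Payload 5.6 kg.
Tool frame: the origin (TCP) lies on the centre line of the jaws, within the pads' length; the fingertips stand 11 mm ahead of it and the grasp point (between the pads) lies 8 mm behind it; z points along the fingers, y is the direction in which the jaws open and shut (so a half turn about z gives the same grasp; the last joint's range is limited). The gripper opens to 92 mm and grips with 3 to 60 N. Pads are 20 mm wide; open, the fingers measure 128 mm over their backs; the gripper's body (75 mm by 189 mm) begins 69 mm behind the grasp point.
Start: joints at [-1.155, 0.468, -0.012, 1.603, 0.006, 1.071, -0.056], TCP at [0.288, 0.583, 0.226] pointing down, gripper open.
Joint ranges: [-2.53, 2.53], [-0.31, 2.02], [-1.57, 1.55], [0.28, 2.44], [-1.29, 4.43], [0.15, 1.84], [-2.92, 2.92]. Speed limits (rad/s): [2.57, 2.57, 3.14, 3.14, 3.14, 3.14, 3.14].

## Interface

Orientations are given as a 3x3 rotation matrix whose columns are the frame's x, y, z axes.
In Python, from plant import * gives the robot as it stands. The module is installed in compiled form; this text tells all that it offers.
- The arm moves only by the shell command python3 -m pendant 'ROWS'. ROWS is JSON, a list of rows, each an object with "dr": the turn, a rotation vector about the tool's x, y, z in units of 6 degrees (1.0 is 6 degrees), a list of three; "translation": the shift along the tool's x, y, z in units of 40 mm (1.0 is 40 mm), a list of three; "fingers": the closure, from 0 (fully open) to 1 (shut). In form: [{"dr": [ax, ay, az], "translation": [tx, ty, tz], "fingers": fingers}, ...]. A call has 1 to 10 rows; each row shifts and turns the commanded pose from where the row before left it, along the tool's axes as they then stand; what a row does not reach is not made up. A row lasts 1/10 s, in which the tool goes at most 50 mm and 8.59 degrees, less where a joint would pass 70% of its speed; a pose out of reach is approached as far as the arm can. A call is refused whole if a number of a shift passes 1 or a number of a turn 1, either way. A call with a gripper value outside its range is refused whole. The fingers move at their own pace and stop on an object; the grip force is fixed at half the most. Time passes only in rows, so rows that do not move let the fingers close. It gives the time, the measured TCP pose, the force and the opening at its end, in the units of the state.
- observe(): the state, without advancing time (a new reading comes with each control period).
- capture(name): name is "side" or "top"; returns the picture (480x640x3 uint8, red, green, blue); there is no depth.
- camera_params(name): a dict with "mtx" (3x3 intrinsics, pixels), "rvec" (rotation vector, rad) and "tvec" (3), from world to camera coordinates, as OpenCV has them. Camera axes: x right, y down, z forward; pixel columns grow to the right and rows downward; lengths in m; the calibration is good to about 2 mm. A picture is of the moment at which its call begins. camera_params takes no time and is no camera call.
- job_done(): hands the job in, once; it reports no verdict.
The state is a dict: "time": time; "joints": joint angles; "qvel": joint speeds; "joint_torque": joint torques, N m; "position": TCP position; "tcp_rot": TCP orientation; "force": force on the tool from outside, world axes, zero at the start; "moment": the same for the moment, N m; "gripper_width": finger opening in m.
Only numpy, scipy, OpenCV 4.12 (cv2) and the standard library are available. Lean on these libraries where they do the work, as an engineer would, in place of code of your own. Each camera call takes 0.05 s, during which the arm holds its last target.

## Task

Grind the walnuts: take the cup filled with walnut kernels (green cap), set it cap-down in the well of the mill, turn it until the four ribs on its cap drop into the slots and it slides home, then push it down against the spring as far as it goes. The mill runs only while the cup is held down, so finish with your hand still on the cup, pressing it fully down. Leave everything else on the bench where it is.

Things in the scene. Friction and masses are not known exactly. Their poses are not given: they have to be found in the camera images.
- cup_mid (a point): Centre of the filled cup, half-way up (55 mm above its underside). It stands cap-down, 110 mm tall, 0.2 to 0.35 kg: below, a green cap 68 mm across and 28 mm high, its foot tapering to 60 mm over the lowest 5 mm; above, a clear straight-sided beaker 56 mm across, full of brown walnut kernels, flat closed top. Grip the beaker, 55 to 85 mm above the underside. z is up.
- cup_ribs (a point): Point on the filled cup's axis, 16 mm above its underside, level with the middle of the four ribs. They stand out from the cap along this frame's +x, +y, -x and -y axes: each 10 mm wide, reaching 40.5 mm from the axis, from 10 to 22 mm above the underside.
- mill: The mill, fixed to the bench: white round motor base 124 mm across, 112 mm high. Origin at the centre of its underside, z up. Heights above that origin: cup standing with its ribs on the rim, underside at 102 mm; ribs in the slots and cup resting on the sprung ring, underside at 88 mm; cup pressed to the stop, underside at 80 mm.
- mill_well (a point): Centre of the mouth of the well in the mill's top, level with the rim (112 mm up). The well is 72 mm across with a grey wall; four slots in the wall along this frame's +x, +y, -x and -y axes run down from the rim, 14 mm wide, reaching 43 mm from the axis (green marks on the rim and outside show each). Any rib fits any slot: the cup meshes at every quarter turn.
- mill_switch (a joint): How far the sprung orange switch ring in the well is pressed down, in m: 0 is up, 0.008 is the stop. It needs about 7 N to start and 14 N at the stop; the cup's weight alone does not press it.
- spare_mid (a point): Centre of the empty spare cup, same size and shape, black cap, nothing in it (55 mm above its underside). Not to be moved.
- walnut_a: Green walnut, 58 mm across, 55 mm high, origin under its centre. Not to be moved.
- walnut_b: Yellow-green walnut, 54 mm across, 51 mm high, origin under its centre. Not to be moved.
- nutcracker: Steel plier nutcracker lying flat, 170 mm long, 55 mm wide, 16 mm high, origin on the bench near its middle, along its x. Not to be moved.
- marker: Felt pen lying flat along its x, 130 mm long (from 50 mm behind to 80 mm ahead of its origin, cap end ahead), 12 mm thick, origin on the bench. Not to be moved.
- bowl: White bowl of kernels, 124 mm across, 42 mm high, origin under its centre. Not to be moved.
- jar: Jar of shelled nuts with a brass lid, 76 mm across, 112 mm high, origin under its centre. Not to be moved.

How it is judged:
On the way, in this order (a step that is already met when the one before it is completed fails the run):
1. the filled cup has been lifted and carried over the mill's well (horizontal distance between cup_mid and mill below 0.02 m and z of cup_mid in the frame of mill above 0.154 m).
2. its ribs have dropped into the slots and it has slid down to the sprung ring (horizontal distance between cup_mid and mill below 0.006 m and z of cup_mid in the frame of mill below 0.147 m), for 0.1 s.
At the end, for the whole second after the job is handed in: Filled cup upright in the well (within 6 mm of its axis, tilt under 0.08 rad), ribs in the slots, sprung ring at least 6 of its 8 mm down, cup centre under 138.5 mm above the mill's foot, fingers still on the cup, and it bears on the mill with over 6 N, all through the last second (value of joint mill_switch above 0.006 m and horizontal distance between cup_mid and mill below 0.006 m and z of cup_mid in the frame of mill below 0.1385 m and angle between cup_mid's own z axis and vertical below 0.08 rad and contact force between cup and the fingers above 2 N and contact force between cup and mill above 6 N); the arm keeps its last pose, push and grip.
It fails at once if the empty spare cup was moved (over 30 mm) (distance of spare_mid from where it was at the start of the episode above 0.03 m).
It fails at once if a walnut, the nutcracker, the pen, the bowl or the jar was moved (over 30 mm) (distance of any of walnut_a, walnut_b, nutcracker, marker, bowl, jar from where it was at the start of the episode above 0.03 m).
It also fails if it takes over 35 s, if anything falls off the work surface, if the arm or the gripper's body presses on something with over 40 N, if the wrist force passes 120 N, or if a joint passes its speed limit or range.

## Working session

There is one attempt and no reset: what is moved stays moved. The work goes in short steps, Python scripts to look and compute and a shell command to move; the robot and the scene stay as the last step left them, time stands still between calls to the robot, and variables do not carry over. Pictures are saved under pics/ and viewed, and the job is handed in when it is done.

```bash
mkdir -p pics; python3 - <<'E'
from plant import *
import cv2
s=observe()
print(s)
for n in("side","top"):
    im=capture(n); cv2.imwrite(f"pics/{n}0.png",im[:,:,::-1]); print(n,camera_params(n))
E
```

```text
{'time': 0.0, 'joints': array([-1.15499662,  0.46839343, -0.01160177,  1.60361242,  0.00604939,
        1.07140481, -0.05632211]), 'qvel': array([-1.85443388e-04, -8.59047521e-05, -9.33196217e-05, -2.86506366e-03,
        1.41894108e-03,  1.71077210e-03,  3.57995130e-04]), 'joint_torque': array([ 4.98534973e-05, -5.20571995e+01, -1.23760372e-02, -2.43755329e+01,
       -5.66085277e-02,  1.70787913e-02,  1.34141105e-04]), 'position': array([0.28769233, 0.5822378 , 0.22463445]), 'tcp_rot': array([[-8.96556701e-01,  4.42928523e-01, -6.36227628e-04],
       [ 4.42928948e-01,  8.96555167e-01, -1.66741751e-03],
       [-1.68133610e-04, -1.77673798e-03, -9.99998407e-01]]), 'force': array([ 0.12227054, -0.55494668,  0.28330827]), 'moment': array([-0.00813853, -0.04019686, -0.02803033]), 'gripper_width': 0.0919784099984365}
side {'mtx': array([[463.10549221,   0.        , 318.31868038],
       [  0.        , 463.10549221, 241.78145558],
       [  0.        ,   0.        ,   1.        ]]), 'rvec': array([ 2.1811728 , -0.0582928 ,  0.06393913]), 'tvec': array([-0.55301708,  0.05805277,  1.02319337])}
top {'mtx': array([[438.9300074 ,   0.        , 318.20915785],
       [  0.        , 438.9300074 , 240.21896716],
       [  0.        ,   0.        ,   1.        ]]), 'rvec': array([ 1.99816132, -2.21127598,  0.24198485]), 'tvec': array([-0.00468711,  0.54206075,  0.81049629])}
```

View pics/side0.png

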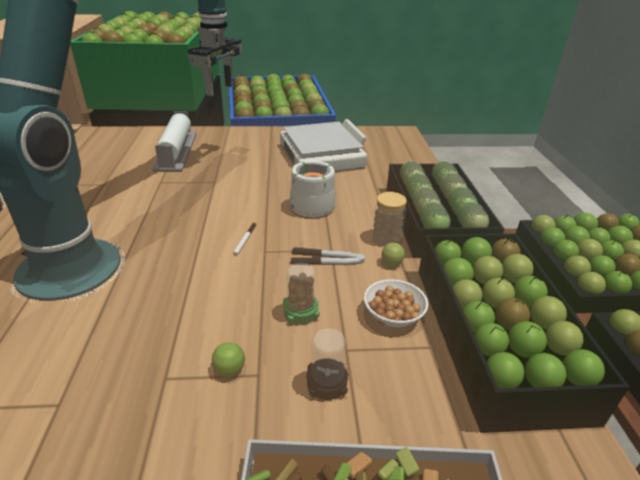

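View pics/top0.png

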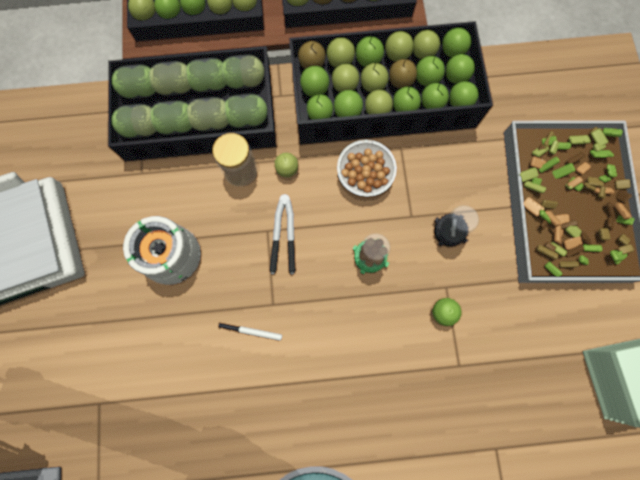

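The side view shows the filled cup at about (301,295), the mill at (313,188) and the spare cup at (328,365). In the top view the cup is at (372,255) and the mill mouth at (156,248). I'll enlarge both.

```bash
python3 - <<'E'
import cv2,numpy as np
t=cv2.imread("pics/top0.png"); s=cv2.imread("pics/side0.png")
def crop(im,x,y,w,h,k,step,name):
    c=cv2.resize(im[y:y+h,x:x+w],None,fx=k,fy=k,interpolation=cv2.INTER_CUBIC)
    for v in range((x//step+1)*step,x+w,step):
        cv2.putText(c,str(v),((v-x)*k,10),0,.35,(0,0,255),1); cv2.line(c,((v-x)*k,12),((v-x)*k,18),(0,0,255),1)
    for v in range((y//step+1)*step,y+h,step):
        cv2.putText(c,str(v),(0,(v-y)*k+4),0,.35,(0,0,255),1); cv2.line(c,(26,(v-y)*k),(32,(v-y)*k),(0,0,255),1)
    return c
a=crop(t,110,205,100,90,4,10,0); b=crop(t,325,210,90,90,4,10,0)
cv2.imwrite("pics/topc.png",np.hstack([a,b]))
a=crop(s,270,150,90,80,4,10,0); b=crop(s,260,250,90,80,4,10,0)
cv2.imwrite("pics/sidec.png",np.hstack([a,b]))
E
```

```text
(no output)
```

View pics/topc.png

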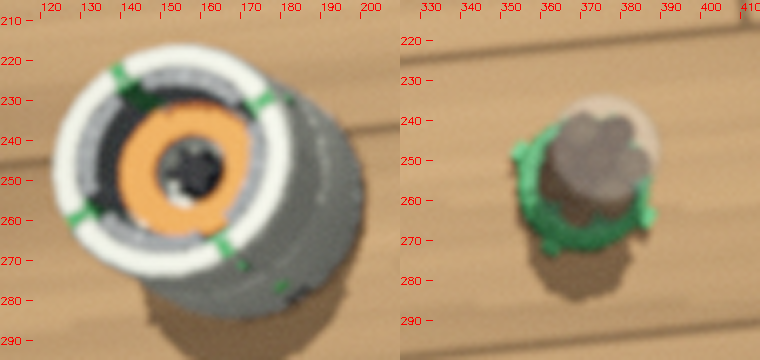

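View pics/sidec.png

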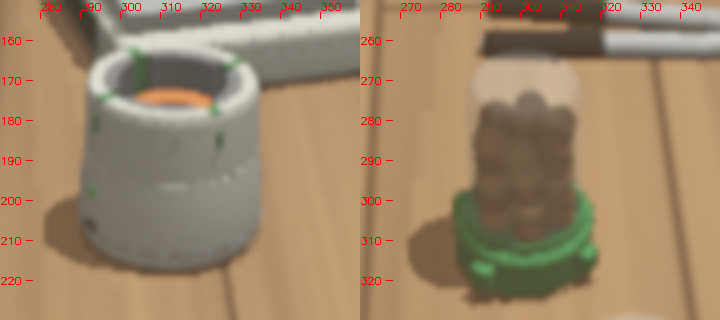

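```bash
cat > h.py <<'E'
import numpy as np,cv2
from plant import *
P={n:camera_params(n) for n in("top","side")}
def ray(n,u,v,z):
    p=P[n];R=cv2.Rodrigues(p["rvec"])[0];t=p["tvec"]
    d=R.T@np.linalg.inv(p["mtx"])@np.array([u,v,1.]);c=-R.T@t
    return (c+d*(z-c[2])/d[2])
def proj(n,X):
    p=P[n];return cv2.projectPoints(np.array(X,float).reshape(-1,3),p["rvec"],p["tvec"],p["mtx"],None)[0].reshape(-1,2)
E
python3 - <<'E'
from h import *
print("cams",[ray(n,320,240,0) for n in P],[-cv2.Rodrigues(P[n]["rvec"])[0].T@P[n]["tvec"] for n in P])
m=[ray("top",*q,.112)[:2] for q in[(140,223),(175,230.5),(165.5,266.5),(129,258.5)]]
print("mill",np.array(m),np.mean(m,0))
c=np.mean(m,0)
for q in m: d=q-c; print(np.hypot(*d),np.degrees(np.arctan2(d[1],d[0]))%90)
m=[ray("side",*q,.112)[:2] for q in[(302,164),(327,166),(321,177),(294,174)]]
print("mill side",np.array(m),np.mean(m,0));c=np.mean(m,0)
for q in m: d=q-c; print(np.hypot(*d),np.degrees(np.arctan2(d[1],d[0]))%90)
r=[ray("top",*q,.018)[:2] for q in[(354,247.5),(362,271.5),(386.5,264)]]
print("ribs",r); c=(r[0]+r[2])/2; print(c)
for q in r: d=q-c; print(np.hypot(*d),np.degrees(np.arctan2(d[1],d[0]))%90)
print("top",ray("top",375,246.5,.11),ray("side",301,269,.11))
for q in[(290,317),(317,313)]: print(ray("side",*q,.016))
E
```

```text
cams [array([ 0.55245026, -0.06436791,  0.        ]), array([0.56454866, 0.09109093, 0.        ])] [array([ 0.34800969, -0.04356983,  0.90980601]), array([ 0.48317953, -0.83871403,  0.64747125])]
mill [[0.59431903 0.27205439]
 [0.57303556 0.20682333]
 [0.50638284 0.2262332 ]
 [0.52822577 0.29311225]] [0.5504908  0.24955579]
0.049265616005132955 27.17305170296037
0.048314904156696196 27.815197126303516
0.049894446414214276 27.868159601559
0.048917242017939934 27.07504109736182
mill side [[0.52712041 0.28395912]
 [0.59252286 0.27088496]
 [0.57221528 0.20813783]
 [0.50461543 0.22600932]] [0.5491185  0.24724781]
0.04279762044289839 30.930803014839356
0.0494232122725814 28.571832115695607
0.04542083339704348 30.564395295536578
0.04931121980276981 25.51217965211211
ribs [array([ 0.52538352, -0.13249972]), array([ 0.47384686, -0.14285677]), array([ 0.48419836, -0.19486184])]
[ 0.50479094 -0.16368078]
0.037367272164447955 56.558451505121106
0.03729847051349863 56.06117858566154
0.03736727216444789 56.55845150512124
top [ 0.50501207 -0.16241502  0.11      ] [ 0.50872527 -0.16040232  0.11      ]
[ 0.48675955 -0.1896435   0.016     ]
[ 0.53946397 -0.18076701  0.016     ]
```

```bash
cat > ov.py <<'E'
from h import *
def ring(c,r,z): a=np.linspace(0,2*np.pi,90);return np.c_[c[0]+r*np.cos(a),c[1]+r*np.sin(a),0*a+z]
def ribs(c,a,r,z,w):
    o=[]
    for k in range(4):
        t=np.radians(a+90*k);e=np.array([np.cos(t),np.sin(t)]);f=np.array([-e[1],e[0]])
        o.append([np.r_[c+e*rr+f*s,zz] for rr,s,zz in [(r[0],-w,z[1]),(r[1],-w,z[1]),(r[1],-w,z[0]),(r[1],w,z[0]),(r[1],w,z[1]),(r[0],w,z[1])]])
    return o
def draw(im,n,curves,x,y,w,h,k):
    c=cv2.resize(im[y:y+h,x:x+w],None,fx=k,fy=k,interpolation=cv2.INTER_CUBIC)
    for X in curves:
        p=(proj(n,X)+.5-[x,y])*k
        cv2.polylines(c,[np.int32(p)],False,(0,0,255),1)
    return c
def cup(c,a,z0=0): return [ring(c,.028,z0+.11),ring(c,.034,z0+.028),ring(c,.030,z0)]+ribs(c,a,(.034,.0405),(z0+.010,z0+.022),.005)
def mill(c,a): return [ring(c,.036,.112),ring(c,.062,0)]+ribs(c,a,(.036,.043),(.09,.112),.007)
E
python3 - <<'E'
from ov import *
C=np.array([.505,-.163]);M=np.array([.5502,.249])
cv=cup(C,56.5)+mill(M,27.5)
t=cv2.imread("pics/top0.png"); s=cv2.imread("pics/side0.png")
cv2.imwrite("pics/ov0.png",np.vstack([np.hstack([draw(t,"top",cv,110,205,100,75,4),draw(t,"top",cv,320,215,100,75,4)]),np.hstack([draw(s,"side",cv,265,150,100,75,4),draw(s,"side",cv,255,255,100,75,4)])]))
E
```

```text
(no output)
```

View pics/ov0.png

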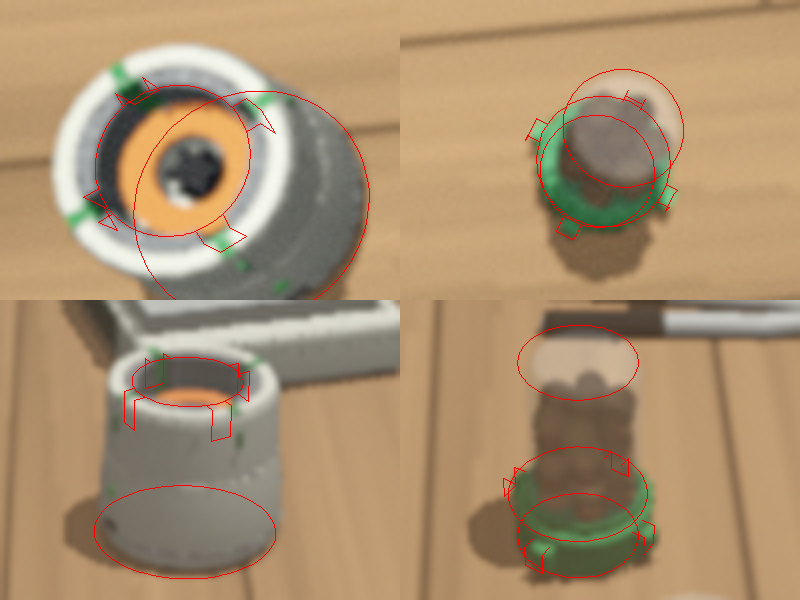

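The overlays fit to within about 1–2 px. Cup: about (0.506,-0.162), ribs at 56.5° (mod 90). Mill: about (0.551,0.249), slots at 27.5°. Next I move above the cup with the yaw kept as it is.

```bash
python3 -m pendant '[{"dr":[0,0,0],"translation":[-0.73,-0.8,0],"fingers":0},{"dr":[0,0,0],"translation":[-0.73,-0.8,0],"fingers":0},{"dr":[0,0,0],"translation":[-0.73,-0.8,0],"fingers":0},{"dr":[0,0,0],"translation":[-0.73,-0.8,0],"fingers":0},{"dr":[0,0,0],"translation":[-0.73,-0.8,0],"fingers":0},{"dr":[0,0,0],"translation":[-0.73,-0.8,0],"fingers":0},{"dr":[0,0,0],"translation":[-0.73,-0.8,0],"fingers":0},{"dr":[0,0,0],"translation":[-0.73,-0.8,0],"fingers":0},{"dr":[0,0,0],"translation":[-0.73,-0.8,0],"fingers":0}]'
```

```text
time: 1.0
position: [0.396, 0.2063, 0.2255]
tcp_rot: [[-0.897, 0.443, -0.0], [0.443, 0.897, 0.0], [0.0, 0.0, -1.0]]
force: [0.0, 0.0, -0.3]
gripper_width: 0.0918
```

```bash
python3 -m pendant '[{"dr":[0,0,0],"translation":[-0.73,-0.8,0],"fingers":0},{"dr":[0,0,0],"translation":[-0.73,-0.8,0],"fingers":0},{"dr":[0,0,0],"translation":[-0.73,-0.8,0],"fingers":0},{"dr":[0,0,0],"translation":[-0.73,-0.8,0],"fingers":0},{"dr":[0,0,0],"translation":[-0.73,-0.8,0],"fingers":0},{"dr":[0,0,0],"translation":[-0.73,-0.8,0],"fingers":0},{"dr":[0,0,0],"translation":[-0.73,-0.8,0],"fingers":0},{"dr":[0,0,0],"translation":[-0.5,-0.5,0],"fingers":0},{"dr":[0,0,0],"translation":[0,0,0],"fingers":0}]'
```

```text
time: 1.9
position: [0.4893, -0.1143, 0.2255]
tcp_rot: [[-0.894, 0.449, 0.0], [0.449, 0.894, -0.002], [-0.001, -0.002, -1.0]]
force: [0.1, -0.4, 0.2]
gripper_width: 0.0925
```

```bash
python3 -m pendant '[{"dr":[0,0,0],"translation":[-0.46,-0.44,0.3],"fingers":0},{"dr":[0,0,0],"translation":[-0.46,-0.43,0.3],"fingers":0},{"dr":[0,0,0],"translation":[0,0,0],"fingers":0}]'; python3 - <<'E'
from ov import *
im=capture("side")[:,:,::-1].copy(); cv2.imwrite("pics/side1.png",im)
o=observe();p=o["position"];R=o["tcp_rot"];print(p)
cv=cup(np.array([.5065,-.162]),56.5)
h=.046
tip=[p+R@np.array(q) for q in[(-.01,h,.011),(.01,h,.011),(.01,-h,.011),(-.01,-h,.011),(-.01,h,.011)]]
cv2.imwrite("pics/ov1.png",draw(im,"side",cv+[np.array(tip)],215,180,180,150,4))
E
```

```text
time: 2.2
position: [0.5059, -0.1592, 0.2001]
tcp_rot: [[-0.895, 0.446, -0.003], [0.446, 0.895, -0.001], [0.002, -0.002, -1.0]]
force: [-0.5, -0.4, -0.7]
gripper_width: 0.0921
[ 0.50591557 -0.15756295  0.20060909]
```

View pics/ov1.png

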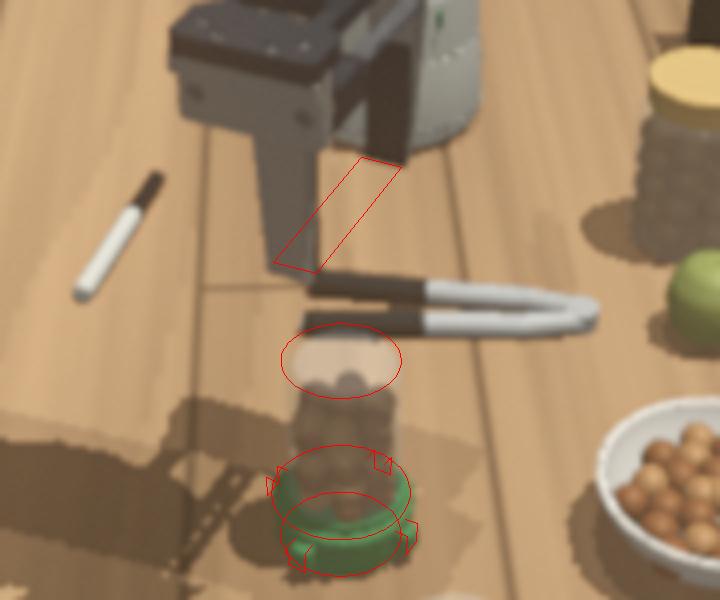

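```bash
python3 -m pendant '[{"dr":[0,0,0],"translation":[-0.04,-0.08,0.4],"fingers":0},{"dr":[0,0,0],"translation":[0,0,0.8],"fingers":0},{"dr":[0,0,0],"translation":[0,0,0.8],"fingers":0},{"dr":[0,0,0],"translation":[0,0,0.8],"fingers":0},{"dr":[0,0,0],"translation":[0,0,0.5],"fingers":0},{"dr":[0,0,0],"translation":[0,0,0.16],"fingers":0},{"dr":[0,0,0],"translation":[0,0,0],"fingers":0}]'; python3 - <<'E'
from ov import *
for n in P:
    im=capture(n)[:,:,::-1].copy(); cv2.imwrite(f"pics/{n}2.png",im)
s=cv2.imread("pics/side2.png");t=cv2.imread("pics/top2.png")
cv2.imwrite("pics/ov2.png",np.hstack([draw(s,"side",[],250,230,100,120,4),draw(t,"top",[],320,190,100,120,4)]))
E
```

```text
time: 2.95
position: [0.5063, -0.1597, 0.0629]
tcp_rot: [[-0.897, 0.442, -0.001], [0.442, 0.897, 0.001], [0.002, 0.0, -1.0]]
force: [-0.2, 0.4, 0.8]
gripper_width: 0.0919
```

View pics/ov2.png

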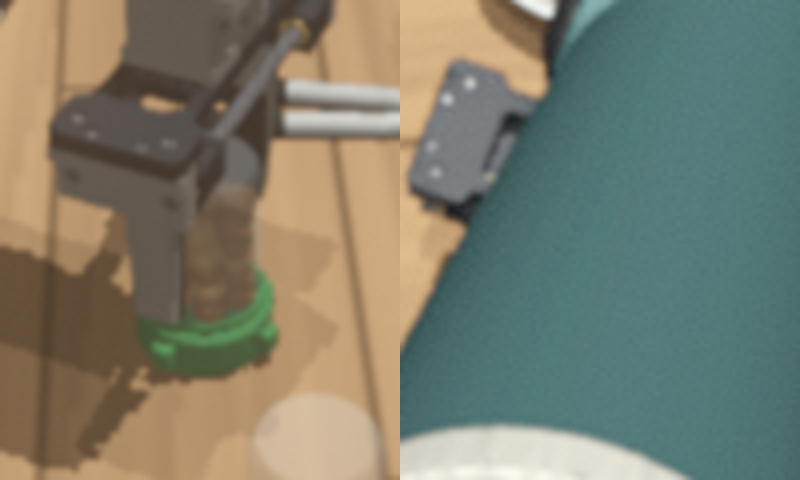

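The fingers straddle the beaker, with the near finger's tip at crop (158,310), above the cap. Closing.

```bash
python3 -m pendant '[{"dr":[0,0,0],"translation":[0,0,0],"fingers":1},{"dr":[0,0,0],"translation":[0,0,0],"fingers":1},{"dr":[0,0,0],"translation":[0,0,0],"fingers":1},{"dr":[0,0,0],"translation":[0,0,0],"fingers":1},{"dr":[0,0,0],"translation":[0,0,0],"fingers":1}]';  python3 -m pendant '[{"dr":[0,0,0],"translation":[0,0,0],"fingers":1},{"dr":[0,0,0],"translation":[0,0,-0.5],"fingers":1},{"dr":[0,0,0],"translation":[0,0,0],"fingers":1}]'; python3 - <<'E'
from ov import *
im=capture("side")[:,:,::-1].copy(); cv2.imwrite("pics/side3.png",im)
o=observe();p=o["position"];print(p)
cv=cup(np.array([p[0],p[1]]),56.5,.02)
cv2.imwrite("pics/ov3.png",np.hstack([draw(im,"side",[],250,220,100,120,4),draw(im,"side",cv,250,220,100,120,4)]))
E
```

```text
time: 3.55
position: [0.5065, -0.1618, 0.0634]
tcp_rot: [[-0.896, 0.443, 0.0], [0.443, 0.896, -0.001], [-0.0, -0.001, -1.0]]
force: [-0.7, -1.4, 2.6]
gripper_width: 0.0551
time: 3.85
position: [0.5078, -0.1612, 0.0843]
tcp_rot: [[-0.897, 0.443, 0.003], [0.443, 0.897, -0.0], [-0.003, 0.001, -1.0]]
force: [0.6, -1.2, -2.3]
gripper_width: 0.0556
[ 0.507265  -0.1609024  0.0834932]
```

View pics/ov3.png

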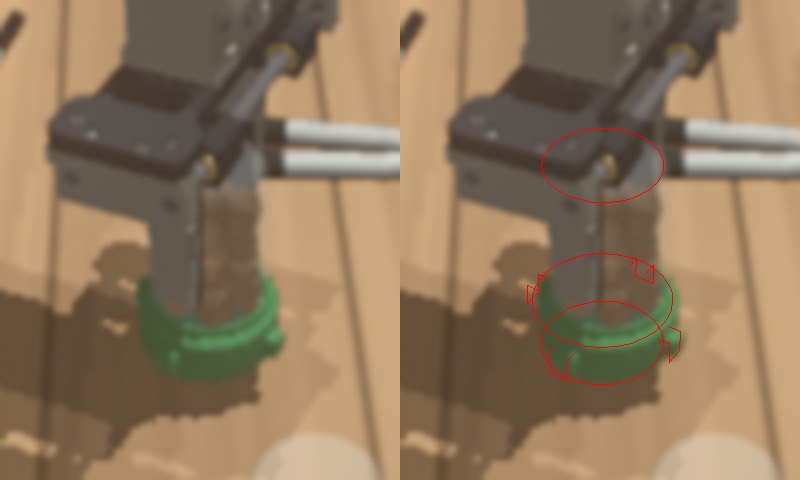

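```bash
python3 -m pendant '[{"dr":[0,0,0],"translation":[0,0,-0.5],"fingers":1},{"dr":[0,0,0],"translation":[0,0,-0.8],"fingers":1},{"dr":[0,0,0],"translation":[0.1,0.3,-0.8],"fingers":1},{"dr":[0,0,0],"translation":[0.2,0.6,-0.65],"fingers":1},{"dr":[0,0,0],"translation":[0.3,0.8,0],"fingers":1},{"dr":[0,0,0],"translation":[0.3,0.8,0],"fingers":1},{"dr":[0,0,0],"translation":[0.3,0.8,0],"fingers":1},{"dr":[0,0,0],"translation":[0.3,0.8,0],"fingers":1},{"dr":[0,0,0],"translation":[0.3,0.8,0],"fingers":1},{"dr":[0,0,0],"translation":[0.3,0.8,0],"fingers":1}]'; python3 -m pendant '[{"dr":[0,0,0],"translation":[0.3,0.8,0],"fingers":1},{"dr":[0,0,0],"translation":[0.3,0.8,0],"fingers":1},{"dr":[0,0,0],"translation":[0.3,0.8,0],"fingers":1},{"dr":[0,0,0],"translation":[0.3,0.8,0],"fingers":1},{"dr":[0,0,0],"translation":[0.2,0.5,0],"fingers":1},{"dr":[0,0,0],"translation":[0.06,0.17,0],"fingers":1},{"dr":[0,0,0],"translation":[0,0,0],"fingers":1},{"dr":[0,0,0],"translation":[0,0,0],"fingers":1}]'
```

```text
time: 4.9
position: [0.5317, 0.0823, 0.192]
tcp_rot: [[-0.897, 0.442, -0.002], [0.442, 0.897, 0.0], [0.001, -0.001, -1.0]]
force: [0.3, 0.6, -2.0]
gripper_width: 0.0554
time: 5.7
position: [0.5484, 0.2434, 0.1926]
tcp_rot: [[-0.896, 0.444, -0.001], [0.444, 0.896, -0.001], [0.0, -0.002, -1.0]]
force: [-0.5, -0.8, -2.7]
gripper_width: 0.0554
```

```bash
python3 -m pendant '[{"dr":[0,0,0.6],"translation":[0.04,0.14,0],"fingers":1},{"dr":[0,0,0.97],"translation":[0,0,0],"fingers":1},{"dr":[0,0,0.97],"translation":[0,0,0],"fingers":1},{"dr":[0,0,0.97],"translation":[0,0,0],"fingers":1},{"dr":[0,0,0.97],"translation":[0,0,0],"fingers":1},{"dr":[0,0,0.36],"translation":[0,0,0],"fingers":1},{"dr":[0,0,0],"translation":[0,0,0],"fingers":1},{"dr":[0,0,0],"translation":[0,0,0],"fingers":1}]'; python3 - <<'E'
from ov import *
for n in P:
    im=capture(n)[:,:,::-1].copy(); cv2.imwrite(f"pics/{n}4.png",im)
o=observe();p=o["position"];R=o["tcp_rot"];print(p,R)
s=cv2.imread("pics/side4.png");t=cv2.imread("pics/top4.png")
cv=cup(p[:2],27.5,p[2]-.0635)
m=mill(np.array([.551,.249]),27.5)
cv2.imwrite("pics/ov4.png",np.vstack([np.hstack([draw(s,"side",[],260,105,100,120,4),draw(s,"side",cv+m,260,105,100,120,4)])]))
cv2.imwrite("pics/ov4t.png",draw(t,"top",[],80,170,150,130,4))
E
```

```text
time: 6.5
position: [0.5498, 0.2496, 0.1933]
tcp_rot: [[-0.568, 0.823, 0.0], [0.823, 0.568, -0.0], [-0.0, -0.0, -1.0]]
force: [-0.2, 0.6, -3.1]
gripper_width: 0.0558
[0.54972799 0.25013993 0.19328231] [[-5.68501169e-01  8.22682451e-01  7.49104414e-05]
 [ 8.22682454e-01  5.68501170e-01  1.11198316e-05]
 [-3.34385833e-05  6.79491430e-05 -9.99999997e-01]]
```

View pics/ov4.png

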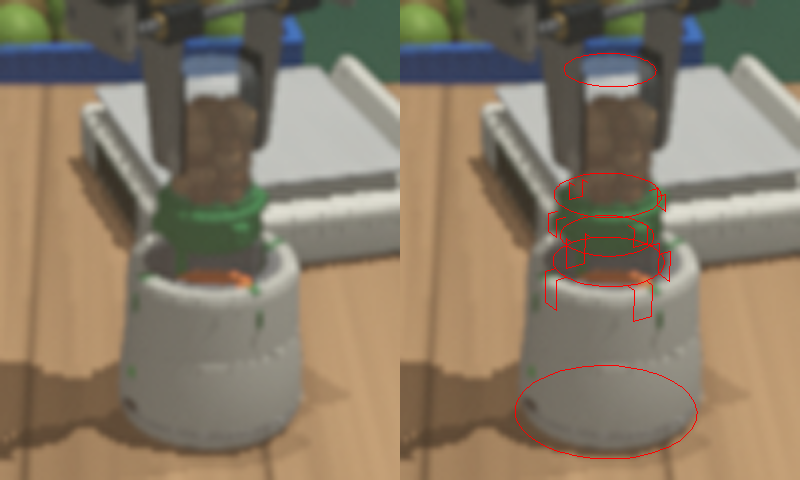

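View pics/ov4t.png

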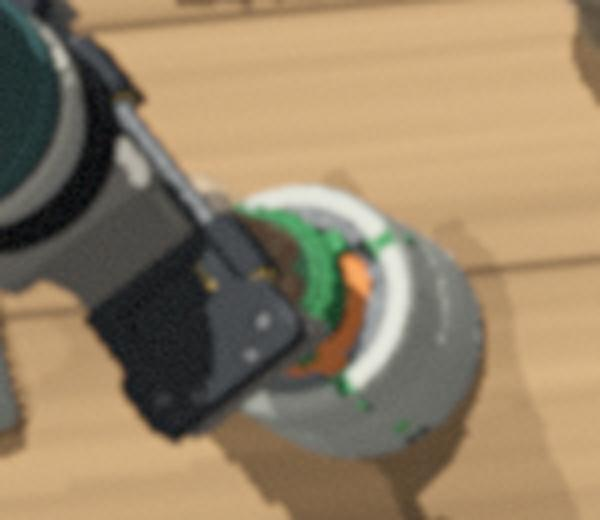

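```bash
python3 - <<'E'
from ov import *
p=np.array([.5497,.2497,.1933])
t=cv2.imread("pics/top4.png")
cv=cup(p[:2],27.5,p[2]-.0635)
M=np.array([.551,.249])
m=mill(M,27.5)+[ring(M,.062,.112)]
cv2.imwrite("pics/ov4t.png",np.hstack([draw(t,"top",cv,120,205,80,90,5),draw(t,"top",m,120,205,80,90,5)]))
E
```

```text
(no output)
```

View pics/ov4t.png

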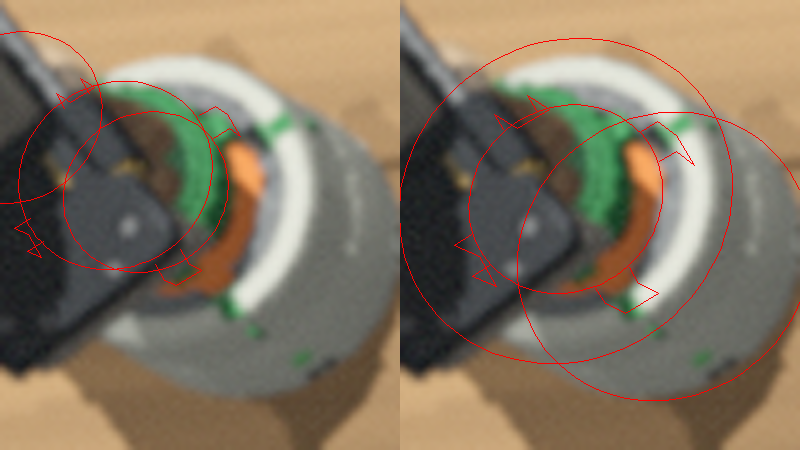

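```bash
python3 -m pendant '[{"dr":[0,0,0],"translation":[-0.02,0.05,0],"fingers":1},{"dr":[0,0,0],"translation":[0,0,0.2],"fingers":1},{"dr":[0,0,0],"translation":[0,0,0.2],"fingers":1},{"dr":[0,0,0],"translation":[0,0,0.18],"fingers":1},{"dr":[0,0,0],"translation":[0,0,0],"fingers":1},{"dr":[0,0,0],"translation":[0,0,0],"fingers":1}]'; python3 - <<'E'
from ov import *
for n in P:
    im=capture(n)[:,:,::-1].copy(); cv2.imwrite(f"pics/{n}5.png",im)
o=observe();p=o["position"];print(p,o["force"],o["moment"])
s=cv2.imread("pics/side5.png");t=cv2.imread("pics/top5.png")
cv2.imwrite("pics/ov5.png",np.hstack([draw(s,"side",[],280,125,70,70,6)[:420],draw(t,"top",[],135,205,60,70,6)]))
E
```

```text
time: 7.2
position: [0.5515, 0.2513, 0.1696]
tcp_rot: [[-0.569, 0.822, -0.001], [0.822, 0.569, -0.001], [-0.0, -0.001, -1.0]]
force: [0.4, -0.5, -2.4]
gripper_width: 0.0553
[0.55192215 0.25147813 0.17018471] [-0.13318859  0.58010273 -1.75579502] [-0.01051391 -0.06128458  0.02592222]
```

View pics/ov5.png

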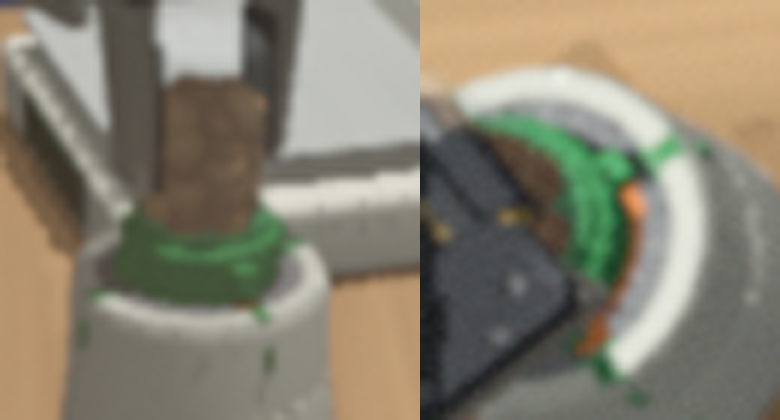

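```bash
python3 -m pendant '[{"dr":[0,0,0],"translation":[0,0,0.1],"fingers":1},{"dr":[0,0,0],"translation":[0,0,0.1],"fingers":1},{"dr":[0,0,0],"translation":[0,0,0],"fingers":1}]'
```

```text
time: 7.6
position: [0.5514, 0.2511, 0.1614]
tcp_rot: [[-0.569, 0.822, -0.001], [0.822, 0.569, -0.001], [-0.0, -0.001, -1.0]]
force: [-0.0, 0.3, -3.0]
gripper_width: 0.0553
```

```bash
python3 -m pendant '[{"dr":[0,0,0],"translation":[0,0,0.1],"fingers":1},{"dr":[0,0,0],"translation":[0,0,0.1],"fingers":1},{"dr":[0,0,0],"translation":[0,0,0],"fingers":1},{"dr":[0,0,0],"translation":[0,0,0],"fingers":1}]'; python3 - <<'E'
from ov import *
for n in P:
    im=capture(n)[:,:,::-1].copy(); cv2.imwrite(f"pics/{n}6.png",im)
o=observe();p=o["position"];print(p,o["force"],o["moment"])
s=cv2.imread("pics/side6.png");t=cv2.imread("pics/top6.png")
cv2.imwrite("pics/ov6.png",np.hstack([draw(s,"side",[],280,125,70,70,6)[:420],draw(t,"top",[],135,205,60,70,6)]))
E
```

```text
time: 8.0
position: [0.5516, 0.2512, 0.1537]
tcp_rot: [[-0.569, 0.823, -0.0], [0.823, 0.569, -0.0], [-0.0, -0.001, -1.0]]
force: [-0.3, -0.4, -2.8]
gripper_width: 0.0556
[0.55172344 0.25130057 0.15398911] [ 0.34490917 -0.25548957 -2.87138135] [-0.17626379 -0.03373546 -0.00582611]
```

View pics/ov6.png

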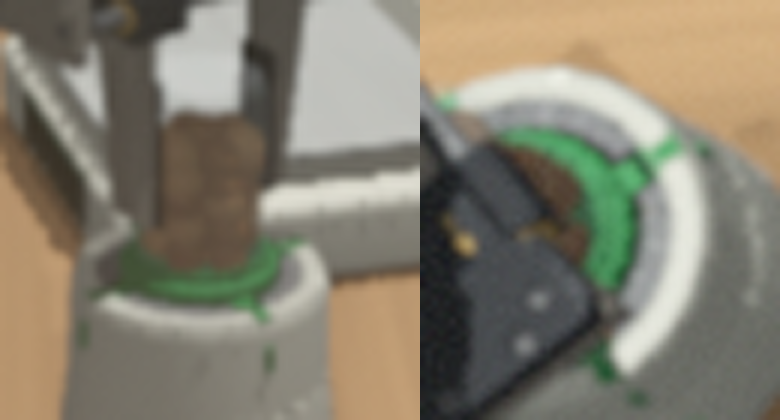

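The ribs line up with the slots (rib (632,178), mark (665,150)) and there is no side load. Now down to the sprung ring, then press.

```bash
python3 -m pendant '[{"dr":[0,0,0],"translation":[0,0,0.06],"fingers":1},{"dr":[0,0,0],"translation":[0,0,0],"fingers":1},{"dr":[0,0,0],"translation":[0,0,0],"fingers":1}]'; python3 -m pendant '[{"dr":[0,0,0],"translation":[0,0,0.08],"fingers":1},{"dr":[0,0,0],"translation":[0,0,0],"fingers":1},{"dr":[0,0,0],"translation":[0,0,0],"fingers":1}]'; python3 -m pendant '[{"dr":[0,0,0],"translation":[0,0,0.08],"fingers":1},{"dr":[0,0,0],"translation":[0,0,0],"fingers":1},{"dr":[0,0,0],"translation":[0,0,0],"fingers":1}]'
```

```text
time: 8.4
position: [0.5518, 0.2514, 0.1515]
tcp_rot: [[-0.569, 0.822, 0.0], [0.822, 0.569, -0.0], [-0.0, 0.0, -1.0]]
force: [-0.5, -0.0, -3.3]
gripper_width: 0.0555
time: 8.7
position: [0.5519, 0.2514, 0.1493]
tcp_rot: [[-0.569, 0.822, 0.0], [0.822, 0.569, 0.0], [0.0, 0.0, -1.0]]
force: [-3.1, -2.4, 5.4]
gripper_width: 0.0554
time: 9.0
position: [0.5519, 0.2514, 0.1465]
tcp_rot: [[-0.569, 0.823, 0.0], [0.823, 0.569, 0.001], [0.0, 0.001, -1.0]]
force: [-2.7, -2.0, 7.4]
gripper_width: 0.0556
```

```bash
python3 -m pendant '[{"dr":[0,0,0],"translation":[0,-0.02,0.05],"fingers":1},{"dr":[0,0,0],"translation":[0,0,0],"fingers":1},{"dr":[0,0,0],"translation":[0,0,0],"fingers":1}]'; python3 -m pendant '[{"dr":[0,0,0],"translation":[0,0,0.06],"fingers":1},{"dr":[0,0,0],"translation":[0,0,0],"fingers":1},{"dr":[0,0,0],"translation":[0,0,0],"fingers":1}]'; python3 -m pendant '[{"dr":[0,0,0],"translation":[0,0,0.06],"fingers":1},{"dr":[0,0,0],"translation":[0,0,0],"fingers":1},{"dr":[0,0,0],"translation":[0,0,0],"fingers":1}]'
```

```text
time: 9.3
position: [0.5518, 0.2513, 0.145]
tcp_rot: [[-0.569, 0.822, 0.002], [0.822, 0.569, 0.001], [0.0, 0.002, -1.0]]
force: [-2.5, -1.7, 8.8]
gripper_width: 0.0556
time: 9.6
position: [0.5519, 0.2513, 0.1433]
tcp_rot: [[-0.569, 0.822, 0.002], [0.822, 0.569, 0.002], [0.001, 0.002, -1.0]]
force: [-4.2, -2.9, 13.7]
gripper_width: 0.0555
time: 9.9
position: [0.5519, 0.2513, 0.1432]
tcp_rot: [[-0.569, 0.822, 0.001], [0.822, 0.569, 0.003], [0.002, 0.003, -1.0]]
force: [-9.6, -4.6, 29.6]
gripper_width: 0.0552
```

```bash
python3 -m pendant '[{"dr":[0,0,0],"translation":[0,-0.02,-0.02],"fingers":1},{"dr":[0,0,0],"translation":[0,0,0],"fingers":1},{"dr":[0,0,0],"translation":[0,0,0],"fingers":1},{"dr":[0,0,0],"translation":[0,0,0],"fingers":1},{"dr":[0,0,0],"translation":[0,0,0],"fingers":1}]'; python3 - <<'E'
from ov import *
for n in P:
    im=capture(n)[:,:,::-1].copy(); cv2.imwrite(f"pics/{n}7.png",im)
o=observe();p=o["position"];print(p,o["force"],o["moment"],o["gripper_width"])
s=cv2.imread("pics/side7.png");t=cv2.imread("pics/top7.png")
cv2.imwrite("pics/ov7.png",np.hstack([draw(s,"side",[],280,125,70,70,6)[:420],draw(t,"top",[],135,205,60,70,6)]))
E
```

```text
time: 10.4
position: [0.5518, 0.2512, 0.1433]
tcp_rot: [[-0.569, 0.822, 0.003], [0.822, 0.569, 0.003], [0.001, 0.004, -1.0]]
force: [-5.7, -2.6, 22.2]
gripper_width: 0.0553
[0.55177488 0.25121264 0.14324309] [-5.54109741 -3.2493329  21.80038036] [-0.85295446  1.61374734  0.0095619 ] 0.055323634674487754
```

View pics/ov7.png

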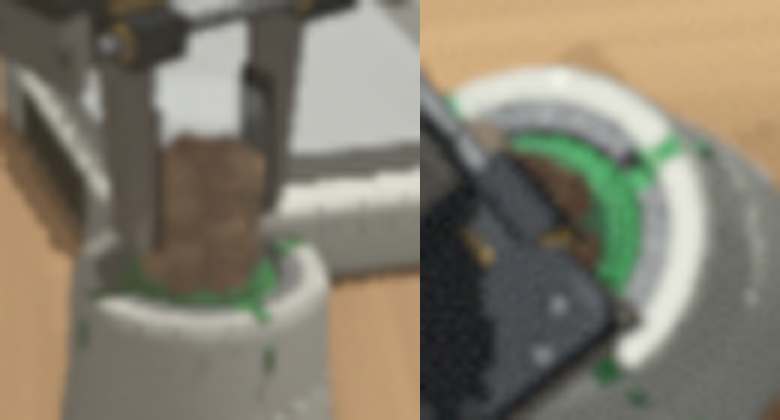

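View pics/side7.png

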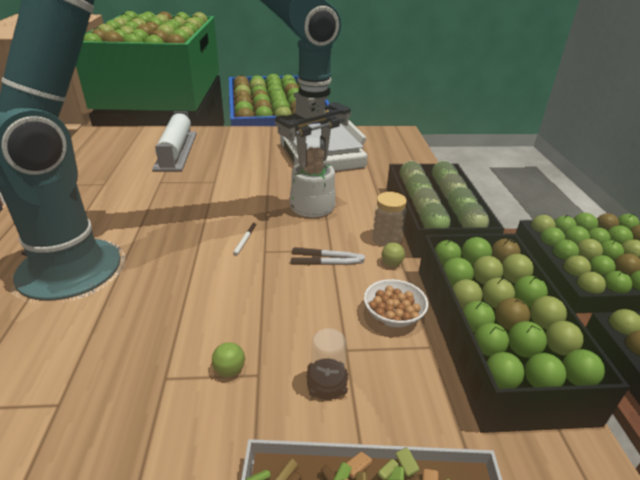

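The cap is sunk in the well with its ribs in the slots, and everything else is where it was. The hard stop was felt at TCP z = 0.143, and the push holds at 22 N. Handing in.

```bash
python3 - <<'E'
from plant import *
job_done()
o=observe();print(o["time"],o["position"],o["force"],o["gripper_width"])
E
```

```text
the job is handed in; nothing more can be done
the job is handed in; nothing more can be done
```

I handed the job in at about 10.5 s, with the hand still gripping the filled cup and pressing it fully down in the mill. No verdict is reported.

- **What I did:** I gripped the cup by its beaker, carried it over the well and turned it 29°. I then lowered it: the ribs dropped into the slots without resistance. From there I pressed it against the spring to the hard stop.
- **Travel and push:** From the sprung ring the tool went down about 8 mm to 0.143 m, where the force jumped from 14 to 30 N. I eased it off to a steady 22 N downward push.
- **Grip and tilt:** The opening stayed at 55 mm, so the fingers were still on the cup, and the tool was tilted about 0.005 rad.
- **Pictures:** The last ones show the cap sunk in the well with a rib lined up with its slot. The side view shows nothing else on the bench moved.
- **What disagreed:** The two cameras differed by about 2 mm on where the mill is. A side force of 6 N remained at the end, so the cup probably leans lightly on the well wall. I couldn't read the switch ring or the contact forces directly, and a reading after hand-in was refused.

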